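# Snap the bamboo dibber into its clip board

## Task

Pick up the T-handled bamboo dibber from the potting bench and press it down into the two spring clips of the plywood clip board until it snaps past the jaws and sits fully home in both, either way round, then let go of it. Do not move the plain bamboo cane offcut.

Things in the scene. Friction and masses are not known exactly. Their poses are not given: they have to be found in the camera images.
- dibber: Bamboo dibber, loose and level on the bench, 0.12 kg: round shaft, 22 mm diameter, with a flat-lying T cross bar (22 mm diameter, 70 mm long, along y) centred at x = -85 mm and a point at x = +150 mm. Plain from x = -74 to +95 mm, then tapering. Origin on the shaft's axis at the balance point, 11 mm above the bench; x along the shaft to the point, z up. Grip across the shaft at the origin.
- clip_board: Plywood, 170 x 80 x 12 mm, fixed flat on the bench; origin at the centre of its underside, x along its length, z up. Two upright spring clips of steel stand at x = -45 and +45 mm, each 20 mm long in x, 73 mm high, y within +-22 mm; 70 mm is free between them for fingers. Each has two jaws, flared at the top, with round lips 53.5 mm up and 15 mm apart that give sideways up to 12 mm and spring back.
- seat (a point): Where the dibber's origin belongs: on the clips' centre line, midway between them, 45 mm above the bench; axes as the board's, shaft along x, either way round, up to 15 mm off along x. The flares take a shaft up to 7 mm off sideways. Pressing in takes about 17 N for both clips; the force drops once the axis is 53 mm up, then the shaft stops on pads. Not snapped in, it stays 8 mm or more too high.
- cane: Plain straight bamboo cane offcut, 22 mm diameter, 240 mm long, no cross bar or point, loose on the bench; not to be moved. Origin at its middle on its axis, 11 mm above the bench; x along it.

How it is judged:
At the end, for the whole second after the job is handed in: The dibber lies at rest in both clips of the clip board, let go: its origin 40 to 49 mm above the board's underside, within 18 mm of midway between the clips along the board and within 10 mm of the clips' centre line, its shaft within 0.10 rad of the board's length and level; either way round (z of dibber in the frame of clip_board between 0.04 and 0.049 m and x of dibber in the frame of clip_board between -0.018 and 0.018 m and y of dibber in the frame of clip_board between -0.01 and 0.01 m and angle between the x axis of dibber and the x axis of clip_board, either way round below 0.1 rad and linear speed of dibber below 0.02 m/s); the robot touches nothing.
It fails at once if the plain bamboo cane offcut is moved by more than 30 mm (distance of cane from where it was at the start of the episode above 0.03 m).
It also fails if it takes over 48 s, if anything falls off the work surface, if the arm or the gripper's body presses on something with over 40 N, if the wrist force passes 120 N, or if a joint passes its speed limit or range.

## Robot

A 7-joint arm with a two-finger parallel gripper is mounted at the origin on the work surface. World frame = base frame: x ahead of the robot, y to its left, z up, the work surface at z = 0. Lengths are in m, angles in rad, forces in N, time in s.
With the tool pointing down it reaches from about 0.425 to 0.875 m from the base axis. Payload 4.7 kg.
Tool frame: the origin (TCP) lies at the very end of the fingers, on their centre line; the grasp point (between the pads) lies 19 mm behind it; z points along the fingers, y is the line along which they close (so a half turn about z gives the same grasp; the last joint's range is limited). The gripper opens to 87 mm and grips with 3 to 60 N. Pads are 19 mm wide; open, the fingers measure 117 mm over their backs; the gripper's body (75 mm by 190 mm) begins 51 mm behind the grasp point.
Start: joints at [0.014, 0.321, -0.07, 1.45, 0.023, 1.371, -0.057], TCP at [0.65, -0, 0.223] pointing down, gripper open.
Joint ranges: [-2.86, 2.86], [-0.3, 2.09], [-1.38, 1.24], [0.06, 2.45], [-1.56, 4.7], [0.09, 2.05], [-2.69, 2.69]. Speed limits (rad/s): [2.57, 2.57, 3.14, 3.14, 3.14, 3.14, 3.14].

## Interface

Orientations are given as a rotation vector (axis times angle).
In Python, from bench import ctrl, imaging, ticket gives the robot as it stands.
- The arm moves only by the tool jog_arm, never from a script. Its argument "rows" is text: rows parted by semicolons, each of 7 numbers parted by spaces: the shift along the tool's x, y, z in cm, then the turn, a rotation vector about the tool's x, y, z in rad, then the closure, from -1 (fully open) to 1 (shut), so that 0 is half open. A call has 1 to 5 rows; each row shifts and turns the commanded pose from where the row before left it, along the tool's axes as they then stand; what a row does not reach is not made up. A row lasts 1/8 s, in which the tool goes at most 62.5 mm and 10.7 degrees, less where a joint would pass 70% of its speed; a pose out of reach is approached as far as the arm can. A call with a gripper value outside its range is refused whole. The fingers move at their own pace and stop on an object; "force" is the grip in N (left out, the last holds). Time passes only in rows, so rows that do not move let the fingers close. It gives the time, the measured TCP pose, the force, the opening and the grip force at its end, in the units of the state.
- ctrl.get_state(): the state, without advancing time (a new reading comes with each control period).
- imaging.get_image(name): name is "scene" or "side" or "wrist"; returns a dict with "img" (420x560x3 uint8, blue, green, red), "vertical_fov" (degrees; the focal length in pixels is half the picture's height over the tangent of half this angle, whatever the lens; pixels are square), "cx", "cy" (the principal point, pixels), "origin" and "orientation" of the camera in the world. Camera axes: x right, y down, z forward; pixel columns grow to the right and rows downward; lengths in m; the calibration is good to about 2 mm. A picture is of the moment at which its call begins. There is no depth.
- ticket.close_job(): hands the job in; it is judged then, once.
The state is a dict: "time": time; "joint_positions": joint angles; "qd": joint speeds; "joint_torque": joint torques, N m; "position": TCP position; "tool_rot": TCP orientation; "ft_force": force on the tool from outside, world axes, zero at the start; "torque": the same for the moment, N m; "grip_width": opening from 0.0 (shut) to 1.0 (fully open); "grip_force": force on a finger pad.
Only numpy, scipy, OpenCV 4.12 (cv2) and the standard library are available. Lean on these libraries where they do the work, as an engineer would, in place of code of your own. Each camera call takes 0.05 s, during which the arm holds its last target. There are 200 camera calls.

## Working session

There is one attempt and no reset: what is moved stays moved. The work goes in short steps, Python scripts to look and compute and a tool call to move; the robot and the scene stay as the last step left them, time stands still between calls to the robot, and variables do not carry over. Pictures are saved under pics/ and viewed, at most 10 in all, crops included, and the job is handed in when it is done.

Besides the shell and the picture viewer there is one more tool, called after "Request:" by a JSON object that holds its "method" and its "body", one argument or row to a line. jog_arm: Moves the arm, as the interface text tells. Its arguments: {"type":"object","properties":{"rows":{"type":"string"},"force":{"type":"number"}},"required":["rows"]}

```bash
mkdir -p pics
cat > h.py <<'E'
import numpy as np, cv2
from scipy.spatial.transform import Rotation as R
from bench import ctrl, imaging, ticket
def cam(n):
    d=imaging.get_image(n); im=d["img"]; f=im.shape[0]/2/np.tan(np.radians(d["vertical_fov"])/2)
    o=np.array(d["orientation"],float)
    M=o if o.shape==(3,3) else (R.from_rotvec(o).as_matrix() if o.size==3 else R.from_quat(o).as_matrix())
    d["M"]=M; d["f"]=f; d["o"]=np.array(d["origin"],float); return d
def ray(d,u,v):
    r=d["M"]@np.array([(u-d["cx"])/d["f"],(v-d["cy"])/d["f"],1]); return d["o"],r/np.linalg.norm(r)
def plane(d,u,v,z):
    o,r=ray(d,u,v); return o+r*(z-o[2])/r[2]
def proj(d,p):
    c=d["M"].T@(np.array(p)-d["o"]); return d["f"]*c[0]/c[2]+d["cx"],d["f"]*c[1]/c[2]+d["cy"]
def tri(a,pa,b,pb):
    o1,r1=ray(a,*pa);o2,r2=ray(b,*pb)
    A=np.stack([r1,-r2],1); t=np.linalg.lstsq(A,o2-o1,rcond=None)[0]
    p,q=o1+t[0]*r1,o2+t[1]*r2; return (p+q)/2,np.linalg.norm(p-q)
E
python3 - <<'E'
from h import *
for n in("scene","side","wrist"):
    d=cam(n); cv2.imwrite(f"pics/{n}0.png",d["img"]); print(n,d["o"],d["orientation"],d["f"],d["M"][:,2])
print(ctrl.get_state())
E
```

```text
scene [ 0.9136288  -0.24925528  0.68401374] [-2.22853189 -1.2397526   0.42822143] 433.89375885004205 [-0.51688652  0.3078148  -0.79879808]
side [0.4377097  0.70777795 0.56023915] [-0.20961677  2.70709319 -1.44654622] 542.7036149321609 [ 0.12125104 -0.82216531 -0.55618557]
wrist [0.64999406 0.07267635 0.38430938] [ 2.87324761e+00 -3.38445461e-04 -4.11815373e-03] 309.39144921209373 [-0.00284648 -0.26513261 -0.96420776]
{'time': 0.15, 'joint_positions': array([ 0.01411227,  0.32164869, -0.07009062,  1.45137365,  0.02259355,
        1.37078916, -0.05690119]), 'qd': array([ 0.00170574, -0.00329236,  0.0002081 , -0.00342281,  0.00202651,
        0.00065086, -0.00083691]), 'joint_torque': array([ 2.16972071e-04, -4.91794288e+01, -4.04079035e-01, -3.12878716e+01,
       -6.39387709e-02,  4.04033612e-02,  9.90178205e-05]), 'position': array([ 6.49594697e-01, -4.79235403e-05,  2.21726029e-01]), 'tool_rot': array([-2.22074803e+00, -2.22078073e+00,  1.67305928e-03]), 'ft_force': array([-0.74647438,  1.6996478 , -1.10801641]), 'torque': array([ 0.01335559, -0.04673245,  0.03713367]), 'grip_force': 0.0, 'grip_width': 1.0023778297757466}
```

View pics/scene0.png

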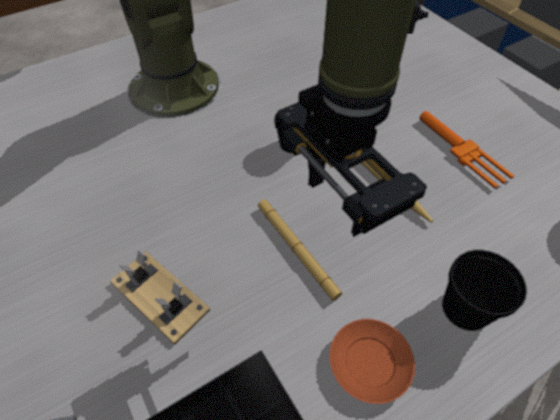

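View pics/side0.png

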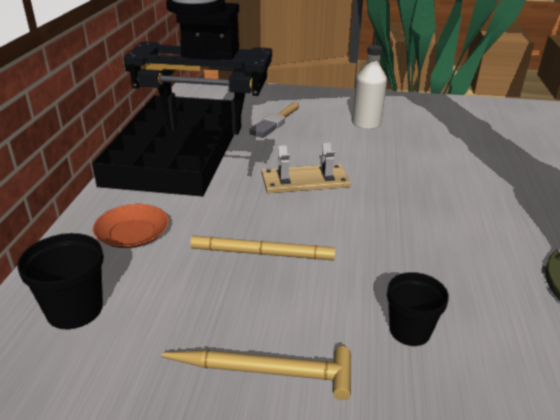

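View pics/wrist0.png

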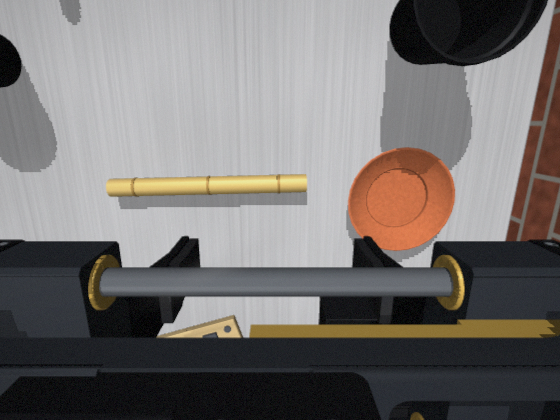

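The scene view shows the clip board at about (160,295) and the cane from (265,205) to (335,293). The gripper covers the dibber there except for its tip at (430,218). In the side view the dibber runs from its tip (163,356) to the T bar (343,372), the cane from (192,243) to (333,253), and the board is at (305,178) with clips at (284,163) and (328,160). The wrist view shows the cane and a board corner.

Run:
```python
from h import *
s=cam("side"); c=cam("scene")
def blobs(d,lo=(12,70,70),hi=(32,255,255)):
    m=cv2.inRange(cv2.cvtColor(d["img"],cv2.COLOR_BGR2HSV),lo,hi)
    m=cv2.morphologyEx(m,cv2.MORPH_CLOSE,np.ones((5,5)))
    for k in sorted(cv2.findContours(m,0,2)[0],key=cv2.contourArea)[::-1][:9]:
        if cv2.contourArea(k)>150:
            (x,y),wh,a=cv2.minAreaRect(k); print(cv2.contourArea(k),np.round(cv2.boxPoints(((x,y),wh,a))).astype(int).tolist())
print("side");blobs(s);print("scene");blobs(c)
print("tip",tri(s,(163,356),c,(431,219)))
print("cane",tri(s,(333,253),c,(265,205)),tri(s,(192,243),c,(335,293)))
for p in((163,356),(343,372),(333,370)):print("dib z=.011",plane(s,*p,.011))
for n,d in(("board_scene",c),("board_side",s)):
    im=d["img"]; x,y=(90,235) if d is c else (240,125)
    cv2.imwrite(f"pics/{n}.png",cv2.resize(im[y:y+120,x:x+140],None,fx=5,fy=5,interpolation=2))
a=cv2.imread("pics/board_scene.png");b=cv2.imread("pics/board_side.png")
cv2.imwrite("pics/bb.png",cv2.resize(np.vstack([a,b]),(700,1200))[:,:]) 
cv2.imwrite("pics/bb.png",cv2.resize(np.hstack([a,b]),(800,343)))
```

```text
side
8891.0 [[226, 0], [373, 0], [373, 88], [226, 88]]
5401.0 [[465, 0], [559, 0], [559, 100], [465, 100]]
3443.5 [[161, 346], [350, 346], [350, 399], [161, 399]]
2017.5 [[389, 0], [455, 0], [455, 92], [389, 92]]
1730.0 [[189, 248], [191, 235], [335, 247], [334, 260]]
1477.0 [[262, 169], [348, 163], [349, 187], [263, 193]]
643.0 [[451, 74], [462, -2], [475, 0], [464, 76]]
425.5 [[142, 63], [219, 63], [219, 81], [142, 81]]
195.0 [[550, 288], [550, 252], [559, 252], [559, 288]]
scene
3477.0 [[110, 281], [145, 245], [210, 308], [174, 344]]
1280.0 [[256, 205], [265, 197], [342, 293], [333, 301]]
1170.0 [[476, 1], [488, -19], [570, 29], [558, 49]]
1124.0 [[415, 124], [430, 106], [513, 174], [498, 192]]
195.0 [[171, 104], [211, 91], [213, 99], [174, 113]]
186.5 [[362, 163], [369, 156], [387, 174], [380, 181]]
tip (array([0.65160177, 0.24903489, 0.01078601]), np.float64(0.0017367199196694596))
cane (array([ 0.44949356, -0.00257124,  0.01006479]), np.float64(0.006393909551670656)) (array([0.68125079, 0.00330587, 0.01001521]), np.float64(0.004906197892271557))
dib z=.011 [0.65228875 0.24961447 0.011     ]
dib z=.011 [0.41876151 0.2392056  0.011     ]
dib z=.011 [0.43150552 0.23799016 0.011     ]
```

View pics/bb.png

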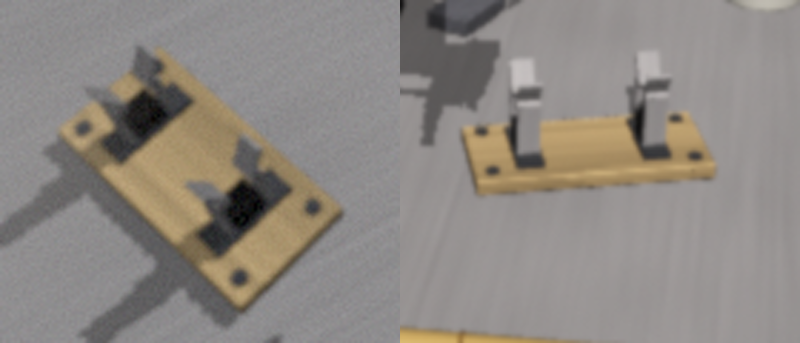

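The crops show the board with four screws. In the scene crop they are at (83,127), (312,206) and (240,277), with the fourth hidden. In the side crop they are at (482,131), (492,170), (695,155) and (676,118). Both clips stand upright.

Run:
```python
from h import *
s=cam("side"); c=cam("scene"); k=2.857
S=lambda u,v:(240+(u-400)/k,125+v/k); C=lambda u,v:(90+u/k,235+v/k)
for n,a,b in(("screw far-left/..",(482,131),(240,277)),("s2",(492,170),(312,206)),("s3",(676,118),(83,127))): print(n,tri(s,S(*a),c,C(*b)))
P=[plane(s,*S(*p),.012) for p in((482,131),(492,170),(695,155),(676,118))]; print(np.round(P,4)); print(np.mean(P,0))
Q=[plane(c,*C(*p),.012) for p in((62,128),(160,50),(343,212),(243,303))]; print(np.round(Q,4)); print(np.mean(Q,0))
for X in(P,Q):
  X=np.array(X); print([ (np.linalg.norm(X[i]-X[i-1]).round(4),np.arctan2(*(X[i]-X[i-1])[1::-1]).round(3)) for i in range(4)])
# clip tops: side crop tops and scene flares, z check
print(tri(s,S(522,60),c,C(247,138)),tri(s,S(648,52),c,C(143,47)))
```

```text
screw far-left/.. (array([ 0.59648111, -0.25858414,  0.01032811]), np.float64(0.002486506111219248))
s2 (array([ 0.58006626, -0.20522931,  0.01090305]), np.float64(0.0009153341400581315))
s3 (array([ 0.45851928, -0.30181908,  0.01018733]), np.float64(0.001020269326531833))
[[ 0.5951 -0.257   0.012 ]
 [ 0.5794 -0.2039  0.012 ]
 [ 0.4417 -0.2473  0.012 ]
 [ 0.4581 -0.2992  0.012 ]]
[ 0.5185851  -0.25183187  0.012     ]
[[ 0.4542 -0.3126  0.012 ]
 [ 0.4334 -0.2413  0.012 ]
 [ 0.594  -0.1914  0.012 ]
 [ 0.6133 -0.2627  0.012 ]]
[ 0.523709   -0.25202372  0.012     ]
[(np.float64(0.1434), np.float64(0.299)), (np.float64(0.0554), np.float64(1.858)), (np.float64(0.1444), np.float64(-2.836)), (np.float64(0.0544), np.float64(-1.266))]
[(np.float64(0.1667), np.float64(-2.837)), (np.float64(0.0743), np.float64(1.855)), (np.float64(0.1682), np.float64(0.301)), (np.float64(0.0738), np.float64(-1.307))]
(array([ 0.56325892, -0.22320765,  0.08755947]), np.float64(0.0021993633615131317)) (array([ 0.4798451 , -0.24981422,  0.08758536]), np.float64(0.0009586914512410779))
```

Request:
{"method": "jog_arm", "body": {
  "rows": "3 -1.8 0.5 0 0 0 -1; 3 -1.8 0.5 0 0 0 -1; 3 -1.8 0.5 0 0 0 -1; 3 -1.8 0.5 0 0 0 -1; 3 -1.8 0.5 0 0 0 -1"
}}

```text
time: 0.98
position: [0.5594, 0.1509, 0.1975]
tool_rot: [2.221, 2.221, 0.0]
ft_force: [0.5, 0.6, 0.4]
grip_width: 1.005
grip_force: 0.0
```

Request:
{"method": "jog_arm", "body": {
  "rows": "3 -1.9 0.5 0 0 0 -1; 3 -1.9 0.5 0 0 0 -1; 3.3 -1.9 0.5 0 0 0 -1; 0 0 0.5 0 0 0.17 -1; 0 0 0.5 0 0 0.17 -1"
}}

```text
time: 1.6
position: [0.5027, 0.2436, 0.1725]
tool_rot: [2.569, 1.808, 0.0]
ft_force: [0.3, 0.4, 0.9]
grip_width: 0.996
grip_force: 0.0
```

Request:
{"method": "jog_arm", "body": {
  "rows": "0 0 0 0 0 0.17 -1; 0 0 0 0 0 0.17 -1; 0 0 0 0 0 0.17 -1; 0 0 0 0 0 0.17 -1; 0 0 0 0 0 0.17 -1"
}}

```text
time: 2.22
position: [0.503, 0.243, 0.1726]
tool_rot: [3.086, 0.586, 0.0]
ft_force: [0.0, -0.0, -0.2]
grip_width: 0.997
grip_force: 0.0
```

Request:
{"method": "jog_arm", "body": {
  "rows": "0 0 0 0 0 0.17 -1; 0 0 0 0 0 0.166 -1; 0 0 0 0 0 0 -1; 0 0 0 0 0 0 -1"
}}

```text
time: 2.72
position: [0.503, 0.243, 0.1726]
tool_rot: [3.141, 0.075, 0.0]
ft_force: [0.6, -0.4, 0.2]
grip_width: 1.0
grip_force: 0.0
```

Run:
```python
from h import *
st=ctrl.get_state(); T=R.from_rotvec(st["tool_rot"]).as_matrix(); print(st["time"],st["position"],T.round(3).tolist(),st["joint_positions"])
d=cam("wrist"); cv2.imwrite("pics/w1.png",d["img"]); s=cam("side"); c=cam("scene")
cv2.imwrite("pics/three.png",cv2.resize(np.hstack([d["img"],c["img"]]),(800,300)))
o=np.array([.503,.2428,.011]); a=np.array([.2335,.0099,0]);a/=np.linalg.norm(a)
print([np.round(proj(d,o+a*t)) for t in(-.085,0,.15)])
```

```text
2.725 [0.50299725 0.2430126  0.17261105] [[0.999, 0.048, 0.0], [0.048, -0.999, -0.0], [0.0, 0.0, -1.0]] [-0.38196278  0.16307613 -0.12800821  1.74592806  0.02206133  1.23384107
 -2.03872133]
[array([276., 264.]), array([276., 192.]), array([277.,  36.])]
```

View pics/three.png

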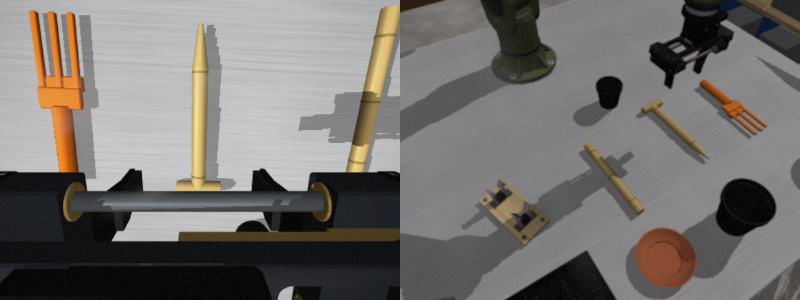

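The wrist view has the dibber straight below and centred, with the tip at about (280,33) and the T bar at about (277,259), close to the predicted pixels. The scene view now shows the whole dibber, with the T at about (354,147) and the tip at about (427,222). I'll triangulate for height.

```bash
cat >> h.py <<'E'
def dib(d,near):
    m=cv2.inRange(cv2.cvtColor(d["img"],cv2.COLOR_BGR2HSV),(12,70,70),(32,255,255))
    ks=cv2.findContours(cv2.morphologyEx(m,cv2.MORPH_CLOSE,np.ones((5,5))),0,2)[0]
    k=[k for k in ks if cv2.pointPolygonTest(k,near,False)>=0][0]; p=k[:,0].astype(float)
    c=p.mean(0); u=np.linalg.svd(p-c)[2][0]; t=(p-c)@u
    return p[t.argmin()],p[t.argmax()],cv2.contourArea(k),k
E
python3 - <<'E'
from h import *
s=cam("side"); c=cam("scene")
for d,n in((s,(265,363)),(c,(390,183))):
    a,b,A,k=dib(d,n); print(a,b,A,cv2.boundingRect(k)); d["tip"]=min((a,b),key=lambda q:np.linalg.norm(q-np.array(proj(d,(.652,.249,.011))))); d["k"]=k
print("tip",tri(s,s["tip"],c,c["tip"]))
# ring at taper start & shaft middle: shaft widths/centres at x=0 of dibber
for d in(s,c):
    m=np.zeros(d["img"].shape[:2],np.uint8); cv2.drawContours(m,[d["k"]],-1,255,-1)
    o=np.array(proj(d,(.503,.2428,.011))); q=np.array(proj(d,(.553,.245,.011))); n=(q-o)/np.linalg.norm(q-o); n=np.array([-n[1],n[0]])
    ts=[t for t in np.arange(-25,25,.25) if m[tuple((np.round(o+n*t)[::-1]).astype(int))]]
    d["mid"]=o+n*(ts[0]+ts[-1])/2; print("origin px pred",o,"centre",d["mid"],"width",ts[-1]-ts[0])
print(tri(s,s["mid"],c,c["mid"]))
E
```

```text
[350. 394.] [162. 353.] 3430.5 (162, 346, 189, 54)
[339. 151.] [432. 220.] 1053.5 (339, 139, 94, 83)
tip (array([0.65441492, 0.246805  , 0.01318657]), np.float64(0.00015305908828757198))
origin px pred [276.90947139 366.02608575] centre [276.95395894 365.52806883] width 18.0
origin px pred [378.5717151  171.29070162] centre [378.15331675 171.75499444] width 9.75
(array([0.50317406, 0.24159331, 0.01048955]), np.float64(0.00011631183977346148))
```

Request:
{"method": "jog_arm", "body": {
  "rows": "0 0.1 4 0 0 0 -1; 0 0 4 0 0 0 -1; 0 0 4 0 0 0 -1; 0 0 3 0 0 0 -1; 0 0 1.5 0 0 0 -1"
}}

```text
time: 3.6
position: [0.502, 0.2414, 0.0058]
tool_rot: [3.14, 0.071, -0.004]
ft_force: [-0.1, -0.2, -0.0]
grip_width: 1.0
grip_force: 0.0
```

Request:
{"method": "jog_arm", "body": {
  "rows": "0 0 0.3 0 0 0 -1; 0 0 0 0 0 0 0.3; 0 0 0 0 0 0 1; 0 0 0 0 0 0 1; 0 0 0 0 0 0 1",
  "force": 60
}}

```text
time: 4.22
position: [0.5034, 0.2421, 0.0051]
tool_rot: [-3.141, -0.07, -0.001]
ft_force: [0.3, 0.9, -0.6]
grip_width: 0.631
grip_force: 0.0
```

Request:
{"method": "jog_arm", "body": {
  "rows": "0 0 0 0 0 0 1; 0 0 0 0 0 0 1; 0 0 0 0 0 0 1; 0 0 0 0 0 0 1"
}}

```text
time: 4.72
position: [0.503, 0.2417, 0.0045]
tool_rot: [3.14, 0.07, -0.0]
ft_force: [0.6, -0.2, 0.3]
grip_width: 0.239
grip_force: 60.0
```

Request:
{"method": "jog_arm", "body": {
  "rows": "0 0 -2 0 0 0 1; 0 0 -4 0 0 0 1; 0 0 -4 0 0 0 1; 0 0 -4 0 0 0 1; 0 0 -3 0 0 0 1"
}}

```text
time: 5.35
position: [0.5032, 0.2421, 0.1761]
tool_rot: [-3.14, -0.07, -0.002]
ft_force: [-0.3, -0.2, -1.4]
grip_width: 0.234
grip_force: 60.0
```

Request:
{"method": "jog_arm", "body": {
  "rows": "0 2 -1 0 0 0 1; 0 4 0 0 0 0 1; 0 4 0 0 0 0 1; 0 4 0 0 0 0 1; 0 4 0 0 0 0 1"
}}

```text
time: 5.98
position: [0.5098, 0.0589, 0.1829]
tool_rot: [3.14, 0.068, -0.004]
ft_force: [0.2, 0.4, -0.9]
grip_width: 0.233
grip_force: 60.0
```

Request:
{"method": "jog_arm", "body": {
  "rows": "0 4 0 0 0 0 1; 0 4 0 0 0 0 1; 0 4 0 0 0 0 1; 0 4 0 0 0 0 1; 0 4 0 0 0 0 1"
}}

```text
time: 6.6
position: [0.5182, -0.1403, 0.1829]
tool_rot: [-3.141, -0.068, 0.004]
ft_force: [-0.4, 1.4, -1.3]
grip_width: 0.234
grip_force: 60.0
```

Request:
{"method": "jog_arm", "body": {
  "rows": "-0.4 4 0 0 0 0 1; 0 4 0 0 0 0 1; 0 3.4 0 0 0 -0.085 1; 0 0 0 0 0 -0.085 1; 0 0 0 0 0 -0.085 1"
}}

```text
time: 7.22
position: [0.5188, -0.2534, 0.1826]
tool_rot: [-3.105, -0.469, 0.005]
ft_force: [-0.6, 0.2, -1.8]
grip_width: 0.232
grip_force: 60.0
```

Request:
{"method": "jog_arm", "body": {
  "rows": "0 0 0 0 0 0 1; 0 0 0 0 0 0 1; 0 0 0 0 0 0 1"
}}

```text
time: 7.6
position: [0.5208, -0.2518, 0.1843]
tool_rot: [-3.106, -0.468, 0.001]
ft_force: [-0.1, 1.0, -1.9]
grip_width: 0.235
grip_force: 60.0
```

Run:
```python
from h import *
st=ctrl.get_state(); T=R.from_rotvec(st["tool_rot"]).as_matrix(); print(st["time"],st["position"],T.round(3).tolist(),st["grip_force"],st["grip_width"],st["ft_force"])
s=cam("side"); c=cam("scene"); w=cam("wrist")
for n,d in(("s",s),("c",c),("w",w)): cv2.imwrite(f"pics/{n}2.png",d["img"])
p=proj(c,st["position"]); print(p,proj(s,st["position"]))
cv2.imwrite("pics/m2.png",cv2.resize(np.vstack([np.hstack([s["img"],c["img"]]),np.hstack([w["img"],w["img"]*0])]),(800,600)))
```

```text
7.6 [ 0.52084382 -0.25179015  0.1843083 ] [[0.956, 0.295, -0.0], [0.295, -0.956, 0.0], [-0.0, -0.0, -1.0]] 59.99326765537262 0.2354186921538197 [-0.12455476  1.00054884 -1.86504376]
(np.float64(130.7835840816793), np.float64(236.562508515494)) (np.float64(307.68006054946034), np.float64(94.22837949339925))
```

View pics/m2.png

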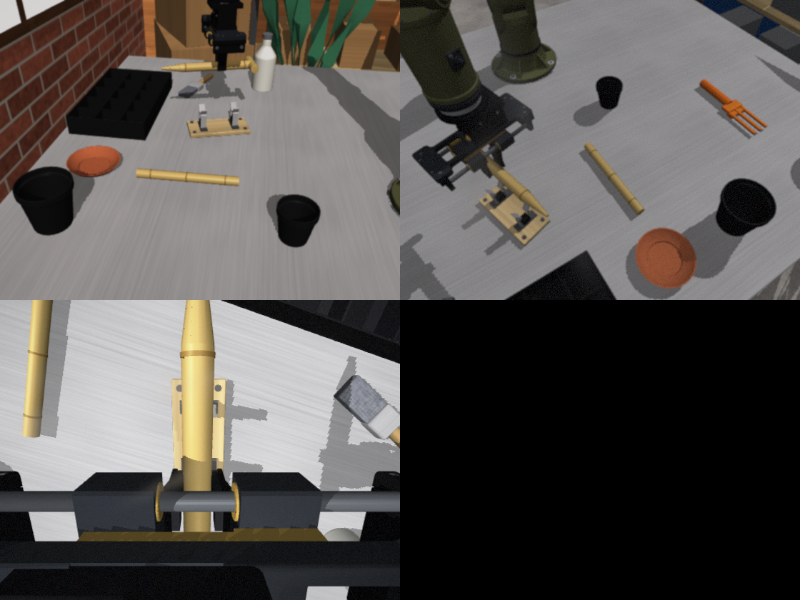

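The side view shows the held dibber level above the board, with a bottle behind the T end. In the wrist view the shaft runs along u≈277 and the board's far corners are at about (241,111) and (316,110), with screws at (252,123) and (305,123). The board axis is therefore near u≈278, in line with the shaft. I'll check the numbers and the distance to the bottle.

Run:
```python
from h import *
st=ctrl.get_state(); T=R.from_rotvec(st["tool_rot"]).as_matrix(); P=st["position"]
w=cam("wrist"); s=cam("side")
im=w["img"][100:240,230:330]
g=cv2.cvtColor(im,cv2.COLOR_BGR2GRAY)
m=cv2.inRange(cv2.cvtColor(w["img"],cv2.COLOR_BGR2HSV),(10,50,60),(34,255,255))
for v in(115,140,165,190,215,40,60,80):
    xs=np.flatnonzero(m[v,220:340])+220; print(v,xs.min() if len(xs) else None,xs.max() if len(xs) else None,np.flatnonzero(np.diff(xs)>2).size)
for z,pts in((.012,((241,111),(316,110),(252,123),(305,123))),):
    for p in pts: print(p,(T.T@(plane(w,*p,z)-P)*1e3).round(1), plane(w,*p,z).round(4))
print("bottle base",plane(s,369,125,0),"T centre",P-.085*T[:,0])
# shaft axis in held pose, z = P+8mm: centre col per row
for v in(25,50,75,90):print(v,(T.T@(plane(w,277,v,P[2]+.007)-P)*1e3).round(1))
cv2.imwrite("pics/wc.png",cv2.resize(w["img"][0:260,200:350],None,fx=3,fy=2.3*1,interpolation=2))
```

```text
115 240 315 0
140 241 315 1
165 242 314 0
190 243 313 0
215 243 312 0
40 256 296 0
60 254 299 0
80 253 300 0
(241, 111) [ 83.  -36.4 172.6] [ 0.5898 -0.1924  0.012 ]
(316, 110) [ 83.9  41.3 172.6] [ 0.6136 -0.2663  0.012 ]
(252, 123) [ 71.  -25.2 172.6] [ 0.5816 -0.2066  0.012 ]
(305, 123) [ 70.9  30.2 172.6] [ 0.5979 -0.2596  0.012 ]
bottle base [ 0.39188685 -0.54523674  0.        ] T centre [ 0.43997904 -0.27675188  0.18458882]
25 [114.4   0.3  -7. ]
50 [104.2   0.3  -7. ]
75 [93.5  0.3 -7. ]
90 [87.   0.3 -7. ]
```

View pics/wc.png

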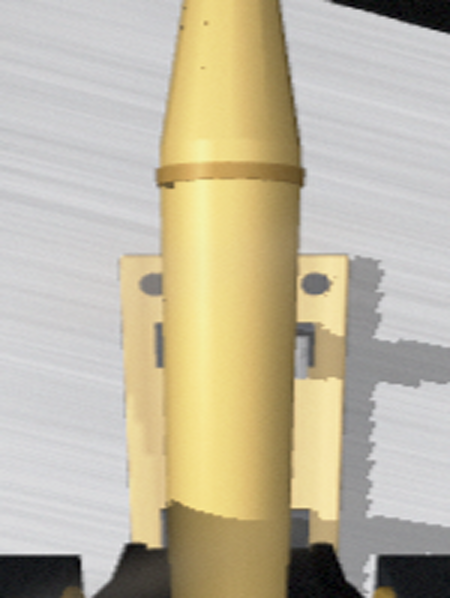

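Request:
{"method": "jog_arm", "body": {
  "rows": "0 0.18 2.5 0 0 0 1; 0 0 3 0 0 0 1; 0 0 2.5 0 0 0 1; 0 0 1.2 0 0 0 1; 0 0 0 0 0 0 1"
}}

```text
time: 8.48
position: [0.5214, -0.2532, 0.0921]
tool_rot: [-3.106, -0.469, 0.002]
ft_force: [-0.2, 0.1, -1.8]
grip_width: 0.236
grip_force: 60.0
```

Request:
{"method": "jog_arm", "body": {
  "rows": "0 0 0.8 0 0 0 1; 0 0 0.5 0 0 0 1; 0 0 0.4 0 0 0 1; 0 0 0.3 0 0 0 1; 0 0 0 0 0 0 1"
}}

```text
time: 9.1
position: [0.5216, -0.2534, 0.0724]
tool_rot: [-3.106, -0.469, 0.0]
ft_force: [-0.1, 0.1, -1.6]
grip_width: 0.238
grip_force: 60.0
```

Request:
{"method": "jog_arm", "body": {
  "rows": "0 0 0.3 0 0 0 1; 0 0 0.3 0 0 0 1; 0 0 0.3 0 0 0 1; 0 0 0.3 0 0 0 1; 0 0 0 0 0 0 1"
}}

```text
time: 9.72
position: [0.5215, -0.2533, 0.0602]
tool_rot: [-3.106, -0.469, 0.001]
ft_force: [0.1, -0.5, -1.1]
grip_width: 0.234
grip_force: 60.0
```

Request:
{"method": "jog_arm", "body": {
  "rows": "0 0 0.3 0 0 0 1; 0 0 0.3 0 0 0 1; 0 0 0.3 0 0 0 1; 0 0 0 0 0 0 1"
}}

```text
time: 10.22
position: [0.5235, -0.2544, 0.0551]
tool_rot: [3.105, 0.469, 0.006]
ft_force: [-3.4, 2.1, 15.4]
grip_width: 0.235
grip_force: 60.0
```

Request:
{"method": "jog_arm", "body": {
  "rows": "0 0 0.3 0 0 0 1; 0 0 0.3 0 0 0 1; 0 0 0.3 0 0 0 1; 0 0 0 0 0 0 1"
}}

```text
time: 10.72
position: [0.5245, -0.2533, 0.0447]
tool_rot: [3.105, 0.47, 0.008]
ft_force: [2.0, 0.7, 3.7]
grip_width: 0.234
grip_force: 60.0
```

Request:
{"method": "jog_arm", "body": {
  "rows": "0 0 0.3 0 0 0 1; 0 0 0.3 0 0 0 1; 0 0 0 0 0 0 1"
}}

```text
time: 11.1
position: [0.5224, -0.2534, 0.0382]
tool_rot: [-3.106, -0.47, -0.002]
ft_force: [-1.6, 1.9, 12.6]
grip_width: 0.234
grip_force: 60.0
```

Request:
{"method": "jog_arm", "body": {
  "rows": "0 0 0.3 0 0 0 1; 0 0 0.2 0 0 0 1; 0 0 0 0 0 0 1"
}}

```text
time: 11.48
position: [0.5225, -0.2535, 0.038]
tool_rot: [-3.105, -0.469, -0.003]
ft_force: [-13.2, 7.6, 41.7]
grip_width: 0.236
grip_force: 60.0
```

On the pads, with force rising and no further travel. I'll ease off the press, then release and go up.

Request:
{"method": "jog_arm", "body": {
  "rows": "0 0 -0.4 0 0 0 1; 0 0 -0.2 0 0 0 0.6; 0 0 0 0 0 0 -0.5; 0 0 0 0 0 0 -1; 0 0 0 0 0 0 -1"
}}

```text
time: 12.1
position: [0.5207, -0.2535, 0.0366]
tool_rot: [-3.106, -0.468, 0.003]
ft_force: [0.7, -0.5, -0.3]
grip_width: 0.493
grip_force: 0.0
```

Request:
{"method": "jog_arm", "body": {
  "rows": "0 0 0 0 0 0 -1; 0 0 0 0 0 0 -1; 0 0 0 0 0 0 -1; 0 0 0 0 0 0 -1; 0 0 0 0 0 0 -1"
}}

```text
time: 12.72
position: [0.5218, -0.2534, 0.0376]
tool_rot: [3.106, 0.469, 0.0]
ft_force: [-0.3, 0.1, 0.2]
grip_width: 0.982
grip_force: 0.0
```

Request:
{"method": "jog_arm", "body": {
  "rows": "0 0 -1 0 0 0 -1; 0 0 -3 0 0 0 -1; 0 0 -4 0 0 0 -1; 0 0 -4 0 0 0 -1; 0 0 -4 0 0 0 -1"
}}

```text
time: 13.35
position: [0.5217, -0.2535, 0.1998]
tool_rot: [3.106, 0.469, 0.002]
ft_force: [0.8, 0.0, 0.4]
grip_width: 1.004
grip_force: 0.0
```

Request:
{"method": "jog_arm", "body": {
  "rows": "-4 0 -2 0 0 0 -1; -4 0 0 0 0 0 -1; 0 0 0 0 0 0 -1; 0 0 0 0 0 0 -1"
}}

```text
time: 13.85
position: [0.4459, -0.2767, 0.2182]
tool_rot: [3.106, 0.47, 0.003]
ft_force: [0.9, 0.5, -0.1]
grip_width: 1.0
grip_force: 0.0
```

Run:
```python
from h import *
st=ctrl.get_state(); print(st["time"],st["position"],st["ft_force"],st["grip_width"])
s=cam("side"); c=cam("scene")
a=s["img"][110:230,180:400]; b=c["img"][210:370,80:280]
cv2.imwrite("pics/fin.png",np.hstack([cv2.resize(a,(400,218)),cv2.resize(b,(273,218))]))
for d,n in((s,"s"),(c,"c")):
    print(n,[np.round(proj(d,q),1).tolist() for q in((.523-.085*.955,-.2535-.085*.296,.045),(.523,-.2535,.045),(.523+.15*.955,-.2535+.15*.296,.045))])
```

```text
13.85 [ 0.4458877  -0.27670879  0.21824701] [ 0.88868576  0.53387109 -0.06474498] 0.999609092806538
s [[345.2, 157.4], [303.9, 160.1], [229.1, 165.1]]
c [[122.4, 255.9], [154.1, 285.0], [217.9, 344.0]]
```

View pics/fin.png

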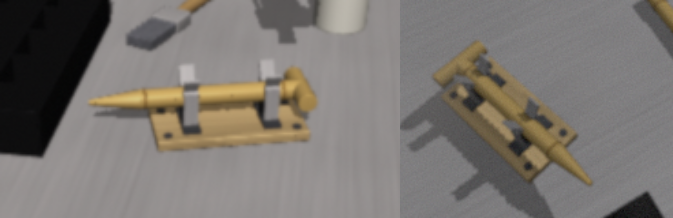

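The final view shows the dibber seated in both clips. Its tip is at about (229,166) in the side view and (219,345) in the scene view. Both match the prediction for an axis height of 45 mm within 1–2 px.

```bash
python3 -c "
from h import *
print(ticket.close_job())"
```

```text
the job is handed in; nothing more can be done
None
```

The dibber is pressed home in both spring clips and released, the arm is clear of it, the cane was never touched, and the job was handed in at about 14 s of the 48 s allowed (no verdict was returned).

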